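Let the weighted cheese press down on its ratchet crank

ROBOT

A 7-joint arm with a two-finger parallel gripper is mounted at the origin on a cart in front of the work surface, level with it; the furniture and walls round the work are solid. World frame = base frame: x ahead of the robot, y to its left, z up, the work surface at z = 0. Lengths are in m, angles in rad, forces in N, time in s.
With the tool pointing down it reaches from about 0.425 to 1.025 m from the base axis. Payload 9.4 kg.
Tool frame: the origin (TCP) lies midway between the tips of the shut fingers; the grasp point (between the pads) lies 19 mm behind it; z points along the fingers, y is the line along which they close (so a half turn about z gives the same grasp; the last joint's range is limited). The gripper opens to 93 mm and grips with 3 to 60 N. Pads are 15 mm wide; open, the fingers measure 128 mm over their backs; the gripper's body (75 mm by 188 mm) begins 65 mm behind the grasp point.
Start: joints at [-1.406, 0.599, -0.003, 1.599, 0.002, 0.943, -0.08], TCP at [0.174, 0.704, 0.219] pointing down, gripper open.
Joint ranges: [-2.57, 2.57], [-0.35, 1.97], [-1.29, 1.29], [0.11, 2.56], [-1.05, 4.19], [0.11, 1.86], [-2.63, 2.63]. Speed limits (rad/s): [2.22, 2.22, 3.01, 3.01, 3.14, 3.14, 3.14].

INTERFACE

Orientations are given as a unit quaternion [x, y, z, w].
In Python, from station import robot gives the robot as it stands. The module is installed in compiled form; this text tells all that it offers. Calls block until the motion is done:
- robot.move_to(position, orientation): joint-space move of the TCP to a pose.
- robot.servo_line(position, ori=None, v=0.15): straight line of the TCP; ori=None keeps the orientation; v is the mean speed in m/s.
- robot.goto_joints(angles): joint-space move.
- robot.command_gripper(opening, grip_force=None): finger opening in m; grip_force is the grip in N (None keeps the last); returns when the fingers have stopped.
- robot.sleep(seconds).
- robot.solve_ik(position, orientation): joint angles nearest the present ones, or None.
- robot.get_state(): the state.
- robot.read_camera(name): name is "scene" or "side" or "wrist"; returns a dict with "pixels" (420x560x3 uint8, red, green, blue), "K" (3x3 intrinsics, pixels), "R" (3x3) and "t" (3): a world point X has camera coordinates R X + t; the wrist camera has in their place "T_tool_cam" (4x4, takes a point from camera to tool coordinates, whose origin is the TCP and whose axes are the flange's). Camera axes: x right, y down, z forward; pixel columns grow to the right and rows downward; lengths in m; the calibration is good to about 2 mm. The wrist camera is an equidistant fisheye: a pixel r from the principal point sees the ray r / f radians off the axis. A picture is of the moment at which its call begins: read the wrist's pose just before it. There is no depth.
A pose or a line that the arm cannot do raises robot.IKError and nothing moves.
- robot.finish_job(): hands the job in; it is judged then, once.
Trained networks look in a picture, given as the dict that the camera call returned (one of the last four; its "shot" number tells which), for a name from the list of things; names that differ only in an ending like _2 or _b are one class to them, and where a whole thing is asked for, a point or a joint stands for the part that bears it (a point fixed in the world has none). Each returns a list of dicts, best first, with "p" (0 to 1); they miss things now and then, are a little off and sometimes report something else, mostly with a low value. They report only what shows in the picture. A call takes as long as a camera call.
- robot.find_in(name, picture): "location" ([x, y, z] in m, in world coordinates, good to about 4 mm: the middle of the surface that is visible of it).
The state is a dict: "clock": time; "qpos": joint angles; "qd": joint speeds; "joint_torque": joint torques, N m; "position": TCP position; "tool_rot": TCP orientation; "ft_force": force on the tool from outside, world axes, zero at the start; "moment": the same for the moment, N m; "finger_gap": finger opening in m; "finger_force": force on a finger pad.
Only numpy, scipy, OpenCV 4.12 (cv2) and the standard library are available. Lean on these libraries where they do the work, as an engineer would, in place of code of your own. Each camera call takes 0.05 s, during which the arm holds its last target. There are 200 camera calls.

TASK

The weighted plate of the cheese press is held up by the pawl of its crank. Take the upright grip on the crank, lift it so that the pawl comes clear of the toothed ring, and, keeping it lifted and in hand, let the crank turn back slowly (clockwise seen from above) until the plate rests on the mould. Never let the crank run away, leave the mould in its place, and let go of the grip at the end so that the pawl drops.

Things in the scene. Friction and masses are not known exactly. Their poses are not given: they have to be found in the camera images.
- grip (a point): Middle of the black round upright grip on the crank's end: 25 mm thick, waisted, from 110 to 163 mm above the worktop (this point: 138 mm; arm and boss end at 107 mm). It spins freely, so a hand need not turn with the crank. It slides straight up 20 mm at most against a light spring (2 N), taking the pawl along: clear of the 7 mm teeth from 8 mm, well clear at 13 mm. Let go, it drops.
- crank_axis (a point): Point on the upright axis of the crank, fixed to the press, 138 mm above the worktop, level with the grip's middle while the pawl is down. The grip circles this axis at a radius of 60 mm, above a toothed steel ring of 146 mm on a round grey housing. The short thick steel stub on the other end of the crank arm is only a counterweight.
- crank_arm (a joint): Crank angle, rad: 0 with the pawl on its tooth and the plate up, growing clockwise seen from above as it turns back; the plate sinks 27 mm per rad and meets the mould at 1.85 (106 degrees). The weight pulls that way with 2 to 4 N at the grip: not held, it runs away. Over 4 rad/s (0.24 m/s at the grip) is too fast; 0.05 m/s is comfortable. Teeth every 0.52 rad catch a pawl dropped too soon.
- mould: White round cheese mould with a wooden follower on top, 80 mm across, 60 mm tall, origin at the centre of its underside. It stands loose on the press's wooden base (155 x 280 mm, 12 mm thick), under the round weighted plate, about 155 mm to the right of the crank axis; the steel guide column behind it ends 194 mm above the worktop.

How it is judged:
By the outcome, as a careful person would: the job done as asked, in the order asked, and still so for the second after the job is handed in, with the robot touching nothing.
It also fails if it takes over 38 s, if anything falls off the work surface, if the arm or the gripper's body presses on something with over 40 N, if the wrist force passes 120 N, or if a joint passes its speed limit or range.

## Working session

There is one attempt and no reset: what is moved stays moved. The work goes in short steps, each a Python script; the robot and the scene stay as the last script left them, time stands still between calls to the robot, and variables do not carry over. Pictures are saved under pics/ and viewed, at most 10 in all, crops included, and the job is handed in when it is done.

```bash
mkdir -p pics
python3 - <<'E'
from station import robot
import cv2
s=robot.get_state();print(s['clock'],s['position'],s['tool_rot'],s['finger_gap'])
for c in("scene","side"):
    p=robot.read_camera(c);cv2.imwrite(f"pics/{c}0.png",p["pixels"][:,:,::-1])
    for n in("grip","crank_axis","crank_arm","mould"):
        try:print(c,n,[(d['p'],d['location']) for d in robot.find_in(n,p)][:3])
        except Exception as e:print(c,n,e)
print(robot.get_state()['clock'])
E
```

```text
0.0 [0.17348568 0.70342929 0.21777201] [ 1.20568409e-01  9.92704723e-01 -7.68874014e-04 -2.05886976e-05] 0.09281743285148257
scene grip [(0.84, [0.446, 0.1281, 0.1454]), (0.69, [0.4824, 0.1544, 0.11])]
scene crank_axis [(0.95, [0.5221, 0.131, 0.078])]
scene crank_arm [(0.94, [0.4826, 0.151, 0.1121])]
scene mould [(0.97, [0.5865, 0.0615, 0.0717])]
side grip [(0.64, [0.4432, 0.1272, 0.1367])]
side crank_axis [(0.7, [0.5168, 0.1435, 0.0739])]
side crank_arm [(0.89, [0.4813, 0.1513, 0.1094])]
side mould [(0.9, [0.5918, 0.0617, 0.0701])]
0.5
```

View pics/scene0.png

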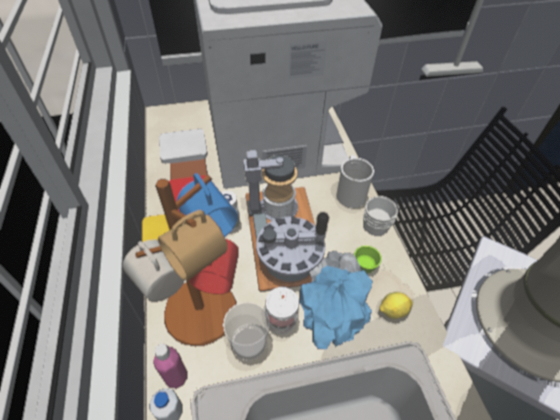

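View pics/side0.png

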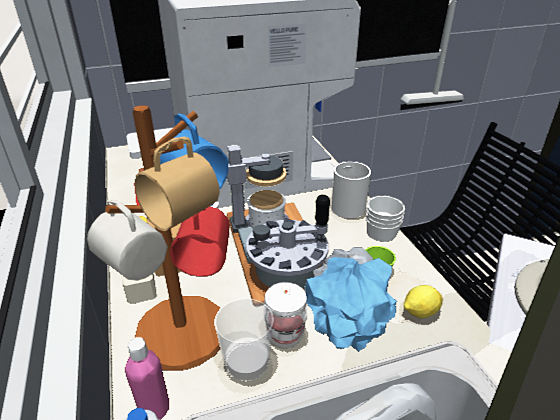

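The scene image shows the grip at px (322,222), the hub at about (291,230) and the counterweight at (268,234). The mould at (278,200) is under the plate, with the column at (254,180) behind it. A tall mug tree stands on the left. The side image agrees (grip (322,207), hub (288,233)). Next I'll triangulate these points.

```bash
cat > h.py <<'E'
import numpy as np,cv2
from station import robot
def tri(a,b,pa,pb):
    P=[c["K"]@np.c_[c["R"],np.reshape(c["t"],3)] for c in(a,b)]
    X=cv2.triangulatePoints(P[0],P[1],np.array(pa,float),np.array(pb,float))[:,0];return X[:3]/X[3]
def proj(c,X):
    x=c["K"]@(c["R"]@np.array(X)+np.reshape(c["t"],3));return x[:2]/x[2]
def onplane(c,p,z):
    C=-c["R"].T@np.reshape(c["t"],3);d=c["R"].T@np.linalg.inv(c["K"])@np.array([*p,1.]);return C+d*(z-C[2])/d[2]
E
python3 - <<'E'
from h import *
a=robot.read_camera("scene");b=robot.read_camera("side")
for n,c in(("scene",a),("side",b)):
    print(n,"C",-c["R"].T@np.reshape(c["t"],3))
    im=cv2.resize(c["pixels"][150:290,215:355,::-1],None,fx=4,fy=4,interpolation=cv2.INTER_CUBIC)
    cv2.imwrite(f"pics/{n}_crop.png",im)
print("hub",tri(a,b,(291,230),(288,233)),"grip",tri(a,b,(322,224),(322,209)),"cw",tri(a,b,(268,232),(260,232)))
print("mug tan top",tri(a,b,(190,222),(174,140)),"post top",tri(a,b,(164,184),(142,110)), "blue",tri(a,b,(200,178),(184,120)),"column",tri(a,b,(252,154),(235,150)))
print("grey cup",tri(a,b,(356,165),(352,168)))
print("plate",tri(a,b,(279,170),(266,168)))
for z in(.138,): print(onplane(a,(322,223),z),onplane(b,(322,210),z))
E
```

```text
scene C [0.26113571 0.58365274 0.75771976]
side C [0.22530146 0.71898854 0.5693201 ]
hub [0.51109407 0.12416959 0.06936075] grip [0.44291118 0.13103197 0.14688843] cw [0.54151308 0.17111675 0.09277394]
mug tan top [0.5204636  0.38012717 0.36239021] post top [0.58089357 0.35770832 0.37714487] blue [0.57119516 0.30070284 0.34538997] column [0.64589134 0.07449273 0.18521223]
grey cup [ 0.4723003  -0.10826214  0.09908869]
plate [0.59194849 0.05214751 0.14885215]
[0.44536166 0.12179338 0.138     ] [0.44744857 0.12176811 0.138     ]
```

```bash
python3 -c "
import cv2,numpy as np
a=cv2.imread('pics/scene_crop.png')[:, :];b=cv2.imread('pics/side_crop.png')
cv2.imwrite('pics/both.png',cv2.resize(np.hstack([a,b]),(800,400)))"
```

```text
(no output)
```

View pics/both.png

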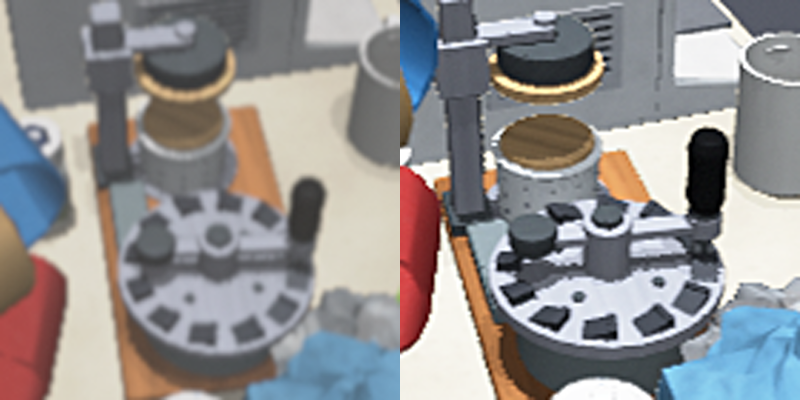

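Both views show the hub cap at scene (291.3,232.3) and side (287.8,224.6), with the grip's middle at scene (322.1,222.8) and side (322.5,209.5). The space around the grip is open.

Run:
```python
from h import *
a=robot.read_camera("scene");b=robot.read_camera("side")
H=tri(a,b,(291.3,232.3),(287.8,224.6));print("hub",H,"grip",tri(a,b,(322.1,222.8),(322.5,209.5)))
for z in(.105,.115,.125):print(z,onplane(a,(291.3,232.3),z),onplane(b,(287.8,224.6),z))
M=np.array([.59,.06])
p=onplane(a,(322.1,222.8),.138)
print(robot.get_state()['clock'])
# candidate yaws at grip; q = down with yaw
from scipy.spatial.transform import Rotation as R
for yaw in np.arange(0,180,15):
    q=(R.from_euler('z',yaw,degrees=True)*R.from_quat([1,0,0,0])).as_quat()
    r=[]
    for P in([.445,.122,.25],[.445,.122,.119],[.445,.122,.135],[.56,.16,.135]):
        s=robot.solve_ik(P,q); r.append(None if s is None else np.round(s,2).tolist())
    print(yaw,r)
```

```text
hub [0.49110843 0.16323514 0.12009865] grip [0.44540817 0.12333434 0.14051548]
0.105 [0.49610749 0.15313115 0.105     ] [0.50039981 0.14465332 0.105     ]
0.115 [0.4925076  0.15972696 0.115     ] [0.49447505 0.1570227  0.115     ]
0.125 [0.48890771 0.16632277 0.125     ] [0.4885503  0.16939208 0.125     ]
0.7
0 [[-1.07, 0.33, 0.91, 2.18, -0.37, 0.79, -1.49], [-0.76, 0.51, 0.52, 2.3, -0.59, 0.46, -1.32], [-0.8, 0.49, 0.58, 2.29, -0.57, 0.5, -1.33], [-0.81, 0.63, 0.66, 2.03, -0.61, 0.68, -1.32]]
15 [[-1.02, 0.31, 0.83, 2.18, -0.33, 0.78, -1.28], [-0.74, 0.5, 0.5, 2.3, -0.56, 0.45, -1.09], [-0.78, 0.48, 0.55, 2.29, -0.53, 0.49, -1.11], [-0.78, 0.61, 0.61, 2.03, -0.56, 0.67, -1.1]]
30 [[-0.97, 0.3, 0.75, 2.18, -0.29, 0.77, -1.08], [-0.72, 0.5, 0.47, 2.3, -0.53, 0.44, -0.87], [-0.75, 0.47, 0.51, 2.29, -0.5, 0.48, -0.89], [-0.75, 0.6, 0.56, 2.03, -0.52, 0.65, -0.89]]
45 [[-0.91, 0.28, 0.67, 2.17, -0.25, 0.76, -0.86], [-0.69, 0.49, 0.43, 2.3, -0.48, 0.43, -0.65], [-0.72, 0.46, 0.47, 2.29, -0.45, 0.47, -0.68], [-0.72, 0.59, 0.51, 2.03, -0.47, 0.64, -0.68]]
60 [[-0.86, 0.27, 0.6, 2.17, -0.22,
[... 763 characters left out ...]
5, 0.27], [-0.51, 0.46, 0.16, 2.29, -0.18, 0.4, 0.33], [-0.52, 0.43, 0.18, 2.28, -0.18, 0.45, 0.32], [-0.52, 0.55, 0.21, 2.02, -0.2, 0.6, 0.35]]
135 [[-0.6, 0.24, 0.26, 2.16, -0.09, 0.75, 0.51], [-0.47, 0.46, 0.11, 2.29, -0.12, 0.4, 0.52], [-0.48, 0.43, 0.13, 2.28, -0.12, 0.44, 0.53], [-0.48, 0.54, 0.15, 2.01, -0.14, 0.6, 0.55]]
150 [[-0.55, 0.24, 0.19, 2.15, -0.07, 0.75, 0.74], [-0.43, 0.46, 0.05, 2.29, -0.06, 0.4, 0.72], [-0.44, 0.43, 0.07, 2.27, -0.07, 0.44, 0.73], [-0.44, 0.54, 0.09, 2.01, -0.09, 0.6, 0.76]]
165 [[-0.5, 0.24, 0.14, 2.15, -0.05, 0.75, 0.98], [-0.39, 0.45, 0.0, 2.28, -0.0, 0.4, 0.92], [-0.4, 0.42, 0.01, 2.27, -0.01, 0.45, 0.93], [-0.39, 0.54, 0.03, 2.01, -0.03, 0.6, 0.96]]
```

```bash
cat >> h.py <<'E'
from scipy.spatial.transform import Rotation as R
Q=(R.from_euler('z',90,degrees=True)*R.from_quat([1,0,0,0])).as_quat()
def fish(p,st,uv,z):
    K=p["K"];d=np.array([(uv[0]-K[0,2]),(uv[1]-K[1,2])]);r=np.hypot(*d);th=r/K[0,0]
    v=np.array([*(d/r*np.sin(th)),np.cos(th)]);T=p["T_tool_cam"];W=R.from_quat(st["tool_rot"]).as_matrix()
    o=W@T[:3,3]+st["position"];v=W@T[:3,:3]@v;return o+v*(z-o[2])/v[2]
E
python3 - <<'E'
from h import *
for P in([.174,.65,.45],[.37,.36,.45],[.445,.122,.28]):
    robot.move_to(P,Q);s=robot.get_state();print(s['clock'],s['position'],s['ft_force'])
robot.sleep(.1)
s=robot.get_state();p=robot.read_camera("wrist");cv2.imwrite("pics/w0.png",p["pixels"][:,:,::-1])
for n in("grip","crank_axis","crank_arm","mould"):print(n,[(d['p'],d['location']) for d in robot.find_in(n,p)][:2])
np.savez("w0.npz",K=p["K"],T_tool_cam=p["T_tool_cam"],position=s["position"],tool_rot=s["tool_rot"])
print(p["K"],p["T_tool_cam"],robot.get_state()['clock'])
E
```

```text
1.775 [0.17358807 0.64991853 0.4490273 ] [ 0.19862344  0.53592252 -0.32136263]
3.0917 [0.36934823 0.361498   0.44977879] [ 0.31197534  1.08580893 -1.08699577]
4.25 [0.44549817 0.12339369 0.28034953] [-0.23303847  0.78264933 -0.14585044]
grip [(0.91, [0.4488, 0.1199, 0.1624])]
crank_axis [(0.86, [0.5218, 0.1282, 0.0765])]
crank_arm [(0.84, [0.487, 0.1522, 0.1103])]
mould [(0.56, [0.5828, 0.0662, 0.0699])]
[[325.1922621    0.         276.99503959]
 [  0.         325.1922621  207.70811627]
 [  0.           0.           1.        ]] [[-7.64045862e-04 -9.70019232e-01 -2.43026966e-01  6.68773879e-02]
 [ 9.99998992e-01 -4.50252468e-04 -1.34672931e-03 -3.98647089e-04]
 [ 1.19692984e-03 -2.43027750e-01  9.70018598e-01 -1.66792687e-01]
 [ 0.00000000e+00  0.00000000e+00  0.00000000e+00  1.00000000e+00]] 4.6
```

View pics/w0.png

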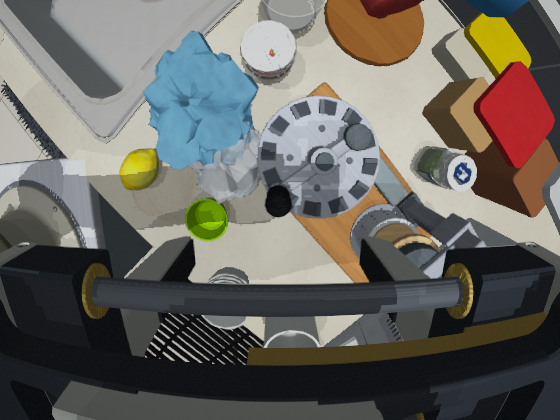

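The wrist view shows the grip top at px (278,202), the hub cap at (322,161) and the counterweight at (357,137). The fingers come down clear on both sides of the grip.

Run:
```python
from h import *
d=dict(np.load("w0.npz"))
g=fish(d,d,(278,202),.163);print("grip",g)
for z in(.11,.12,.125):
    h=fish(d,d,(322,161),z);print("hub",z,h,np.hypot(*(g-h)[:2]))
print("ring",fish(d,d,(319,156),.085))
```

```text
grip [0.44566253 0.12444196 0.163     ]
hub 0.11 [0.49174538 0.15631511 0.11      ] 0.0560314811326375
hub 0.12 [0.49035222 0.15732022 0.12      ] 0.055481067664171616
hub 0.125 [0.48965565 0.15782278 0.125     ] 0.0552238464740977
ring [0.49170877 0.15940273 0.085     ]
```

Run:
```python
from h import *
G=np.array([.4455,.1235])
robot.servo_line([*G,.21],Q,v=.15)
robot.servo_line([*G,.119],Q,v=.08)
s=robot.get_state();print(s['clock'],s['position'],s['ft_force']);f0=s['ft_force']
robot.command_gripper(0.0,grip_force=30);robot.sleep(.2)
s=robot.get_state();print(s['clock'],s['position'],s['ft_force'],s['finger_gap'],s['finger_force'],s['moment'])
np.savez("g.npz",f0=f0)
p=robot.read_camera("wrist");cv2.imwrite("pics/w1.png",p["pixels"][:,:,::-1])
```

```text
6.5083 [0.44570766 0.1235655  0.11934922] [ 0.64968235 -0.47194033 -0.70608911]
7.8 [0.44609289 0.12352684 0.11908333] [ 3.4599514  -0.06250713 -2.47449281] 0.02372222812179043 29.9907321530668 [-0.16908627 -0.74038665  0.00919184]
```

View pics/w1.png

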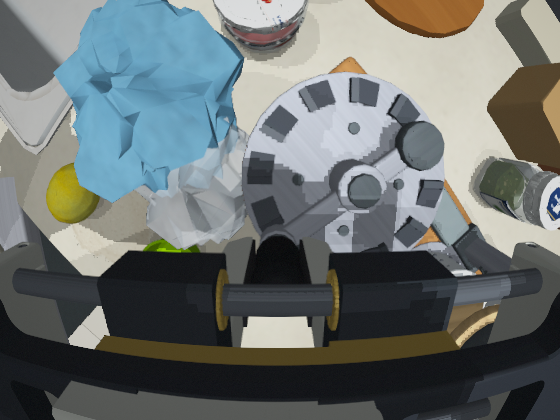

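The grip is held between the pads, with a gap of 23.7 mm at the waist. The hub shows at px (364,190). Next I lift and turn back with force monitoring.

Run:
```python
from h import *
f0=np.load("g.npz")["f0"]
s=robot.get_state();p=robot.read_camera("wrist")
h=fish(p,s,(364,190),.12)[:2];g=s["position"][:2].copy();u=h-g;print("hub",h,np.hypot(*u),np.degrees(np.arctan2(u[1],u[0])))
a0=np.radians(40+180);A=g-.06*np.array([np.cos(a0),np.sin(a0)])
robot.servo_line([*g,.134],v=.04)
s=robot.get_state();print("lift",s['clock'],s['position'],s['ft_force']-f0,s['finger_gap'])
r=.06
for k,th in enumerate(np.arange(.1,.81,.1)):
    a=a0-th;e=np.array([np.cos(a),np.sin(a)]);t=np.array([np.sin(a),-np.cos(a)])
    robot.servo_line([*(A+r*e),.134],v=.04)
    s=robot.get_state();f=s['ft_force']-f0
    print(round(th,2),round(s['clock'],2),"tan %.1f rad %.1f z %.1f"%(f[:2]@t,f[:2]@e,f[2]),np.round(s['position'],4),round(s['finger_gap'],4))
    if np.hypot(f[0],f[1])>15 or s['finger_gap']<.02:print("stop");break
```

```text
hub [0.49172727 0.15850816] 0.05752002255106053 37.46663927591022
lift 8.425 [0.44544964 0.12415088 0.13413529] [-0.93705007  6.34039638 -1.18324353] 0.023796590506962485
0.1 8.72 tan 4.4 rad -3.8 z -1.4 [0.4422 0.1291 0.1339] 0.0239
0.2 9.03 tan 3.9 rad -5.0 z -0.9 [0.4394 0.1345 0.134 ] 0.0239
0.3 9.32 tan 3.5 rad -6.1 z -1.7 [0.4372 0.14   0.1341] 0.0237
0.4 9.62 tan 4.6 rad -5.7 z -1.5 [0.4356 0.1457 0.1342] 0.0237
0.5 9.93 tan 3.7 rad -6.3 z -1.7 [0.4345 0.1514 0.1342] 0.0235
0.6 10.22 tan 4.0 rad -6.3 z -1.1 [0.434  0.1572 0.1343] 0.0239
0.7 10.53 tan 3.5 rad -6.1 z -0.7 [0.4341 0.1631 0.1344] 0.0241
0.8 10.82 tan 4.2 rad -7.1 z -1.4 [0.4347 0.1689 0.1344] 0.024
```

Run:
```python
from h import *
f0=np.load("g.npz")["f0"]
a0=np.radians(220);g=np.array([.44609,.12353]);A=g-.06*np.array([np.cos(a0),np.sin(a0)]);r=.06
for th in list(np.arange(.9,1.75,.1))+list(np.arange(1.75,2.06,.03)):
    r-=.0003 if th<1.3 else 0
    a=a0-th;e=np.array([np.cos(a),np.sin(a)]);t=np.array([np.sin(a),-np.cos(a)])
    robot.servo_line([*(A+r*e),.134],v=.04)
    s=robot.get_state();f=s['ft_force']-f0
    print(round(th,2),round(s['clock'],2),"tan %.1f rad %.1f z %.1f"%(f[:2]@t,f[:2]@e,f[2]),np.round(s['position'],4),round(s['finger_gap'],4))
    if f[:2]@t<-4 or np.hypot(f[0],f[1])>15 or s['finger_gap']<.02:print("stop");break
p=robot.read_camera("side");cv2.imwrite("pics/s1.png",cv2.resize(p["pixels"][120:300,190:370,::-1],None,fx=3,fy=3))
```

```text
0.9 11.12 tan 3.7 rad -6.9 z -2.2 [0.436  0.1746 0.1344] 0.0242
1.0 11.43 tan 2.7 rad -6.6 z -1.0 [0.4377 0.1801 0.1344] 0.0239
1.1 11.72 tan 3.5 rad -7.3 z -0.9 [0.4399 0.1854 0.1344] 0.0239
1.2 12.03 tan 3.3 rad -5.8 z -1.9 [0.4426 0.1903 0.1343] 0.0243
1.3 12.32 tan 2.0 rad -6.0 z -2.0 [0.4458 0.195  0.1343] 0.0239
1.4 12.62 tan 2.4 rad -6.0 z -1.4 [0.4493 0.1994 0.1342] 0.0241
1.5 12.93 tan 3.2 rad -6.0 z -1.7 [0.4532 0.2034 0.1342] 0.0238
1.6 13.22 tan 3.5 rad -6.2 z -1.5 [0.4574 0.2071 0.1342] 0.0238
1.7 13.53 tan 3.0 rad -5.9 z -1.2 [0.462  0.2103 0.1341] 0.0236
1.75 13.78 tan 3.2 rad -6.0 z -2.0 [0.4643 0.2117 0.1341] 0.024
1.78 14.03 tan 3.8 rad -5.5 z -1.2 [0.4657 0.2124 0.134 ] 0.0234
1.81 14.28 tan 2.7 rad -5.6 z -0.4 [0.4672 0.2132 0.134 ] 0.0238
1.84 14.53 tan 3.6 rad -5.8 z -1.4 [0.4687 0.2139 0.134 ] 0.0239
1.87 14.78 tan 2.8 rad -4.2 z -1.7 [0.4703 0.2146 0.134 ] 0.024
1.9 15.03 tan 3.1 rad -4.6 z -1.5 [0.4718 0.2153 0.134 ] 0.0243
1.93 15.28 tan 3.4 rad -3.9 z -1.5 [0.4732 0.2158 0.1339] 0.0238
1.96 15.53 tan 0.2 rad -4.7 z -1.3 [0.4736 0.216  0.1336] 0.0238
1.99 15.78 tan -2.6 rad -5.0 z -1.3 [0.474  0.2161 0.1333] 0.0239
2.02 16.02 tan -5.4 rad -4.4 z -1.5 [0.4743 0.2162 0.1329] 0.024
stop
```

View pics/s1.png

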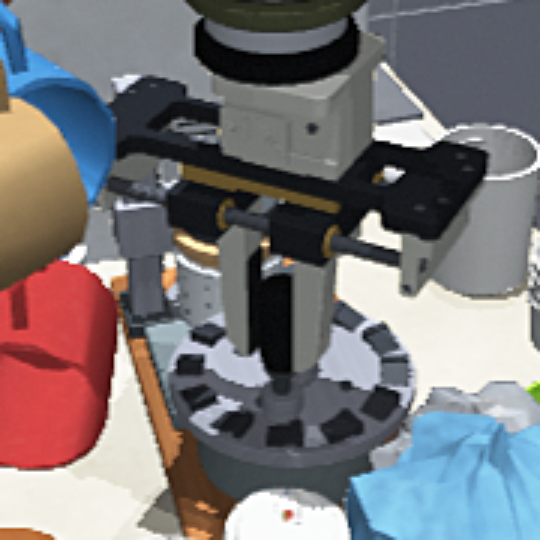

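The plate is down: the tangential force reversed from +3 to -5 N at the mould. The picture shows the grip still in the fingers at (285,310), with the plate on the mould at (200,260). Now I relax the push, release and retreat straight up.

Run:
```python
from h import *
a0=np.radians(220);g=np.array([.44609,.12353]);A=g-.06*np.array([np.cos(a0),np.sin(a0)]);r=.0585
a=a0-1.965;robot.servo_line([*(A+r*np.array([np.cos(a),np.sin(a)])),.134],v=.02)
s=robot.get_state();print(s['clock'],s['ft_force'])
robot.command_gripper(.07);robot.sleep(.3)
s=robot.get_state();print(s['clock'],s['position'],s['ft_force'],s['finger_gap'])
P=s['position'];robot.servo_line([P[0],P[1],.30],Q,v=.12)
robot.move_to([.40,.20,.40],Q);robot.sleep(.3)
s=robot.get_state();print(s['clock'],s['position'],s['ft_force'])
a=robot.read_camera("side")
for n in("grip","mould"):print(n,[(d['p'],d['location']) for d in robot.find_in(n,a)][:2])
b=robot.read_camera("wrist")
for n in("grip","mould"):print(n,[(d['p'],d['location']) for d in robot.find_in(n,b)][:2])
im=[cv2.resize(a["pixels"][130:290,200:360,::-1],(400,400)),cv2.resize(b["pixels"][40:360,120:440,::-1],(400,400))]
cv2.imwrite("pics/end.png",np.hstack(im))
```

```text
16.3833 [ 1.653622   -5.04248579 -1.91797808]
17.575 [0.47454452 0.2179169  0.13400106] [ 0.65293199 -0.42908572  0.26329517] 0.06994727892175145
19.975 [0.40022015 0.19996252 0.39909492] [-0.33317314 -0.16058932 -0.79570694]
grip [(0.71, [0.47, 0.2187, 0.1438])]
mould [(0.8, [0.5859, 0.0724, 0.0539])]
grip [(0.73, [0.4682, 0.2132, 0.1624])]
mould [(0.56, [0.5859, 0.0763, 0.0485])]
```

View pics/end.png

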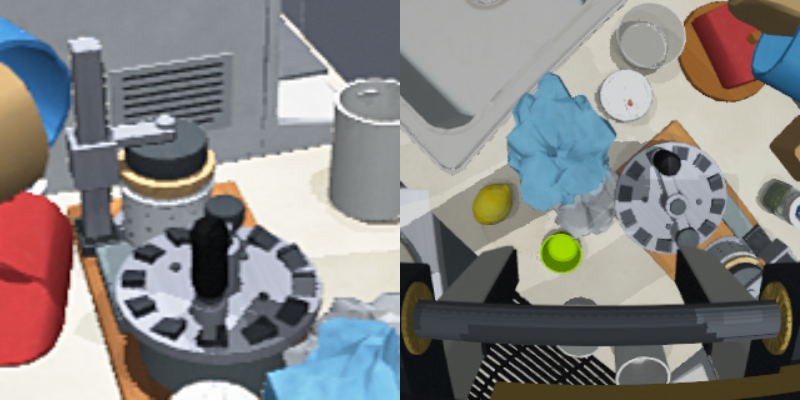

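The plate rests on the mould at (165,185). The mould stands in place, and the grip is released and has dropped at (210,260). The robot is clear of everything.

```bash
python3 -c "
from station import robot
print(robot.finish_job())"
```

```text
the job is handed in; nothing more can be done
None
```

I lowered the plate onto the mould under control, released the grip so the pawl could drop, and handed the job in after about 20 s; no verdict was returned.

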